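# Knock the filter plate free and present its label

## Robot

A 6-joint arm with a two-finger parallel gripper is mounted at the origin on the work surface. World frame = base frame: x ahead of the robot, y to its left, z up, the work surface at z = 0. Lengths are in m, angles in degrees, forces in N, time in s.
With the tool pointing down it reaches from about 0.4 to 0.825 m from the base axis. Payload 7 kg.
Tool frame: the origin (TCP) lies at the very end of the fingers, on their centre line; the grasp point (between the pads) lies 19 mm behind it (r.hold_point_z is the distance from the TCP to the grasp point, in m); x points along the fingers, y is the direction in which the jaws open and shut, and the axes are right-handed (so a half turn about x gives the same grasp; the last joint's range is limited). The gripper opens to 88 mm and grips with 3 to 60 N. Pads are 19 mm wide; open, the fingers measure 130 mm over their backs; the gripper's body (78 mm by 193 mm) begins 47 mm behind the grasp point.
Start: joints at [92.71, 20.546, 0.682, 0, -70.136, -16.507], TCP at [0.161, 0.655, 0.189] pointing down, gripper open.
Joint ranges: [-176.03, 176.03], [-82.01, 121.73], [-58.28, 71.71], [-173.87, 95.51], [-174.79, -0.11], [-173.66, 173.66]. Speed limits (degrees/s): [136.94, 136.94, 172.46, 180, 180, 180].

## Interface

Orientations are given as [roll, pitch, yaw] about the fixed x, y, z axes, in that order (R = Rz(yaw) Ry(pitch) Rx(roll)).
In Python, from plant import r gives the robot as it stands. The module is installed in compiled form; this text tells all that it offers.
- The arm moves only by the shell command python3 -m creep 'ROWS' [FORCE]. ROWS is JSON, a list of rows, each a list of 7 numbers: the turn, a rotation vector about the tool's x, y, z in rad, then the shift along the tool's x, y, z in cm, then the opening in per cent of the stroke, from 0 (shut) to 100 (fully open). In form: [[rx, ry, rz, x, y, z, fingers], ...]. A call has 1 to 8 rows; each row shifts and turns the commanded pose from where the row before left it, along the tool's axes as they then stand; what a row does not reach is not made up. A row lasts 1/10 s, in which the tool goes at most 50 mm and 8.59 degrees, less where a joint would pass 70% of its speed; a pose out of reach is approached as far as the arm can. A call is refused whole if a number of a shift passes 5 or a number of a turn 0.15, either way. A call with a gripper value outside its range is refused whole. The fingers move at their own pace and stop on an object; FORCE is the grip in N (left out, the last holds). Time passes only in rows, so rows that do not move let the fingers close. It gives the time, the measured TCP pose, the force and the opening at its end, in the units of the state.
- r.get_state(): the state, without advancing time (a new reading comes with each control period).
- r.capture(name): name is "scene" or "side" or "wrist"; returns (picture, depth): 384x512x3 uint8, blue, green, red; 384x512 float32, m along the optical axis (not along the pixel's ray), 0 where there is no reading.
- r.camera_info(name): a dict with "fovy" (degrees; the focal length in pixels is half the picture's height over the tangent of half this angle, whatever the lens; pixels are square), "cx", "cy" (the principal point, pixels), "camera_from_world" (4x4, takes a point from world to camera coordinates). Camera axes: x right, y down, z forward; pixel columns grow to the right and rows downward; lengths in m; the calibration is good to about 2 mm. A picture is of the moment at which its call begins: read the wrist's pose just before it. camera_info takes no time and is no camera call; for the wrist camera it gives the pose at the moment of the call.
- r.close_job(): hands the job in, once; it reports no verdict.
Trained networks look in the newest picture that a camera, given by its name, has taken for a name from the list of things; names that differ only in an ending like _2 or _b are one class to them, and where a whole thing is asked for, a point or a joint stands for the part that bears it (a point fixed in the world has none). Each returns a list of dicts, best first, with "score" (0 to 1); they miss things now and then, are a little off and sometimes report something else, mostly with a low value. They report only what shows in the picture. A call takes as long as a camera call. They do not tell look-alikes from the thing itself.
- r.look_for(query, camera): "rect" ([left, top, right, bottom] in pixels, round what is visible of it).
- r.masks_of(query, camera): "pixels" (384x512 bool, what is visible of it) and "rect" ([left, top, right, bottom] in pixels, round what is visible of it).
The state is a dict: "time_s": time; "joints": joint angles; "qd": joint speeds; "joint_torque": joint torques, N m; "tcp_pos": TCP position; "eef_rot": TCP orientation; "contact_force": force on the tool from outside, world axes, zero at the start; "moment": the same for the moment, N m; "gripper_width": finger opening in m.
Only numpy, scipy, OpenCV 4.12 (cv2) and the standard library are available. Lean on these libraries where they do the work, as an engineer would, in place of code of your own. Each camera call takes 0.05 s, during which the arm holds its last target. There are 200 camera calls.

## Task

Take the mallet, knock the red pin of the blue filter holder fully down with it so that the yellow keeper bar swings off the filter plate, and set the mallet back on its black rubber mat. Then lift the plate out by its green half (fingers off the white frosted end, which is the end with the notched corner) and finish while still holding it still in the air, with the label above the middle of the white inspection board, a good hand's breadth to two above it, tipped so that the label face looks upwards (at least half-way from upright to lying level). Do not push the pin or the bar with the gripper, and leave the jar, the offcut and the box of screws where they are.

Things in the scene. Friction and masses are not known exactly. Their poses are not given: they have to be found in the camera images.
- mallet_grip (a point): Grip of the mallet: centre of a flat-sided wooden handle 20 mm wide, 26 mm high. The mallet stands on its round striking face, black head upright (46 mm wide, 68 mm tall; 0.36 kg in all), handle level 36 mm above the face. z up along the head; -x along the handle, away from the head, whose axis is 46 mm along +x; the handle ends 74 mm along -x.
- mallet_face (a point): Centre of the mallet's lower striking face (a 46 mm disc); z up along the head, handle towards -x. The head is 68 mm tall above it.
- mat: Black rubber mat, 150 x 150 x 4 mm, fixed to the bench; origin at the centre of its underside. The mallet starts on it.
- holder: Blue filter holder, fixed: block 195 (x) x 90 (y) x 34 (z) mm, origin under its centre. The plate's slot (24 mm deep, 10 mm wide) runs along x, centred at x = -22 mm; the pin stands at x = +75. The keeper bar (14 mm wide, 73 to 79 mm above the bench) turns on a 12 mm post at x 0, y +30: first along -y over the plate, swinging to +x as the pin goes down.
- pin_top (a point): Centre of the top of the red pin head (28 mm disc), 102 mm above the bench when up. It rests 16 mm lower when fully down.
- pin (a joint): Travel of the pin downwards in m: 0 up, 0.016 fully down. Stiff: moving it takes about 6 to 9 N; friction exceeds its spring, so it stays where it is driven. Geared to the keeper bar.
- keeper (a joint): Angle of the yellow keeper bar in rad: 0 across the plate, 1.6 swung clear (with the pin fully down).
- plate_mid (a point): Centre of the filter plate, 120 (x) x 8 (y) x 60 (z) mm, 70 g, on edge in the slot; its top edge is 70 mm above the bench, 36 mm stands clear of the holder. x: towards the white frosted end (+30 to +60 mm; the rest is green); z: up in the slot; +y: out of the label face. A 12 mm square notch is cut from the frosted end's upper corner: top left when one looks at the label face.
- label (a point): Centre of the orange label (22 x 36 mm, dark stripe) on the plate's +y face, on the frosted end: 45 mm along x, 4 mm along y and 6 mm along -z from the plate's centre. Same axes as the plate; +y points out of the label.
- board: White inspection board with blue rim, 130 x 130 x 6 mm, fixed flat on the bench; origin at the centre of its underside.
- waxtin: Amber jar of wax, 60 mm diameter, 65 mm tall, origin under its centre; to be left alone.
- offcut: Wooden offcut 110 x 45 x 30 mm, origin under its centre; to be left alone.
- screwbox: Small cardboard box of screws 70 x 50 x 28 mm, origin under its centre; to be left alone.
Not all that is in view belongs to the job. Of the things that look like the part that bears mallet_grip, take the one that is nearest to the robot's base at the start. Leave any purple look-alike of the board alone.

How it is judged (in metres and radians):
On the way, in this order (a step that is already met when the one before it is completed fails the run):
1. the pin is driven fully down by the mallet (value of joint pin above 0.013 m and contact force between mallet and pin above 0.5 N).
2. the mallet is back on its mat and let go (horizontal distance between mallet_face and mat below 0.1 m and height (world z) of mallet_grip below 0.055 m and contact force between mallet and the fingers below 0.1 N and linear speed of mallet below 0.03 m/s), for 0.2 s.
At the end, for the whole second after the job is handed in: Plate held still by its green part (grasp point under 19 mm past its centre), label normal within 0.93 rad of up, label within 40 mm of the board's centre in plan and 80 to 300 mm high; pin over 12 mm down; mallet face within 100 mm of the mat's centre, grip under 55 mm high (contact force between the fingers and plate above 1 N and angle between label's own y axis and vertical below 0.93 rad and horizontal distance between label and board below 0.04 m and height (world z) of label between 0.08 and 0.3 m and x of the grasp point in the frame of plate_mid below 0.019 m and linear speed of plate below 0.03 m/s and value of joint pin above 0.012 m and horizontal distance between mallet_face and mat below 0.1 m and height (world z) of mallet_grip below 0.055 m); the arm keeps its last pose, push and grip.
It fails at once if the pin or the keeper bar was pushed with the gripper (contact force between any of the arm, the fingers and pin above 5 N or contact force between any of the arm, the fingers and keeper above 5 N).
It fails at once if the jar, the offcut or the box of screws was moved (distance of any of waxtin, offcut, screwbox from where it was at the start of the episode above 0.03 m).
It also fails if it takes over 64 s, if anything falls off the work surface, if the arm or the gripper's body presses on something with over 40 N, if the wrist force passes 120 N, or if a joint passes its speed limit or range.

## Working session

There is one attempt and no reset: what is moved stays moved. The work goes in short steps, Python scripts to look and compute and a shell command to move; the robot and the scene stay as the last step left them, time stands still between calls to the robot, and variables do not carry over. Pictures are saved under pics/ and viewed, about 8 in all and at most 12, crops included, and the job is handed in when it is done.

```bash
mkdir -p pics
cat > h.py <<'E'
import numpy as np, cv2
from plant import r
from scipy.spatial.transform import Rotation as R
def K(n):
    c=r.camera_info(n); f=192/np.tan(np.radians(c["fovy"])/2); return f,c["cx"],c["cy"],np.linalg.inv(np.array(c["camera_from_world"]))
def cloud(n,d,k=None):
    f,cx,cy,T=k or K(n); v,u=np.mgrid[:384,:512]
    P=np.stack([(u-cx)/f*d,(v-cy)/f*d,d],-1)@T[:3,:3].T+T[:3,3]; P[d<=0]=np.nan; return P
def st():
    s=r.get_state(); print({k:np.round(s[k],4).tolist() for k in("time_s","joints","tcp_pos","eef_rot","contact_force","gripper_width")}); return s
E
cat > a.py <<'E'
from h import *
st()
ims=[]
for n in("scene","side"):
    im,d=r.capture(n); P=cloud(n,d); np.savez(f"{n}.npz",im=im,d=d,P=P); 
    print(n,K(n)[3][:3,3].round(3),K(n)[3][:3,2].round(2))
    for q in("mallet_grip","mat","holder","pin_top","keeper","plate_mid","label","board","waxtin","offcut","screwbox"):
        for m in r.masks_of(q,n)[:3]:
            if m["score"]<.3: continue
            p=P[m["pixels"]]; p=p[~np.isnan(p[:,0])]
            if len(p): print(q,round(m["score"],2),np.int32(m["rect"]).tolist(),len(p),"med",np.median(p,0).round(3),"lo",np.percentile(p,3,0).round(3),"hi",np.percentile(p,97,0).round(3))
    ims.append(im)
cv2.imwrite("pics/1.png",cv2.resize(ims[0],(800,600))); cv2.imwrite("pics/2.png",cv2.resize(ims[1],(800,600)))
E
python3 a.py
```

```text
{'time_s': 0.0, 'joints': [92.7094, 20.5928, 0.6336, -0.02, -70.1356, -16.5067], 'tcp_pos': [0.1609, 0.655, 0.1879], 'eef_rot': [95.2979, 89.9034, -98.5062], 'contact_force': [0.8484, -0.2558, 0.2109], 'gripper_width': 0.0874}
scene [0.937 0.603 1.005] [-0.35 -0.52 -0.78]
mallet_grip 0.88 [215, 134, 249, 162] 347 med [ 0.484 -0.303  0.051] lo [ 0.383 -0.323  0.016] hi [ 0.516 -0.282  0.073]
mallet_grip 0.79 [153, 144, 188, 160] 404 med [ 0.648 -0.396  0.046] lo [ 0.609 -0.47  -0.   ] hi [ 0.708 -0.366  0.07 ]
mat 0.89 [204, 139, 252, 171] 691 med [ 0.476 -0.285  0.004] lo [ 0.398 -0.381 -0.001] hi [ 0.542 -0.238  0.008]
holder 0.65 [234, 191, 293, 237] 1362 med [0.548 0.048 0.033] lo [ 0.44  -0.012  0.004] hi [0.627 0.076 0.1  ]
pin_top 0.55 [243, 205, 251, 225] 77 med [0.607 0.033 0.1  ] lo [0.597 0.021 0.05 ] hi [0.617 0.042 0.104]
keeper 0.64 [261, 205, 275, 214] 69 med [0.531 0.039 0.079] lo [0.505 0.001 0.035] hi [0.537 0.068 0.082]
plate_mid 0.79 [256, 194, 284, 220] 230 med [0.502 0.034 0.055] lo [0.452 0.022 0.032] hi [0.566 0.036 0.071]
plate_mid 0.36 [215, 134, 244, 164] 40
[... 1518 characters left out ...]
.054] lo [0.449 0.023 0.033] hi [0.562 0.032 0.072]
board 0.95 [162, 129, 213, 165] 1020 med [0.466 0.33  0.006] lo [0.406 0.272 0.001] hi [0.529 0.399 0.01 ]
board 0.67 [102, 142, 157, 181] 1072 med [0.263 0.357 0.006] lo [0.205 0.297 0.002] hi [0.326 0.421 0.01 ]
board 0.45 [267, 164, 277, 181] 88 med [0.602 0.024 0.099] lo [0.595 0.015 0.054] hi [0.613 0.036 0.105]
waxtin 0.92 [349, 227, 373, 261] 606 med [ 0.701 -0.284  0.055] lo [ 0.684 -0.304  0.008] hi [ 0.733 -0.255  0.068]
offcut 0.7 [252, 129, 287, 149] 445 med [0.725 0.228 0.029] lo [0.677 0.212 0.003] hi [0.781 0.262 0.034]
screwbox 0.8 [295, 153, 320, 175] 389 med [0.766 0.053 0.027] lo [0.735 0.028 0.001] hi [0.806 0.093 0.032]
```

```bash
python3 -c "
import cv2,numpy as np
a=np.load('scene.npz')['im'][120:320,140:420];b=np.load('side.npz')['im'][110:330,90:430]
cv2.imwrite('pics/3.png',cv2.resize(a,(800,571),interpolation=cv2.INTER_CUBIC));cv2.imwrite('pics/4.png',cv2.resize(b,(800,518),interpolation=cv2.INTER_CUBIC))"
```

```text
(no output)
```

View pics/3.png

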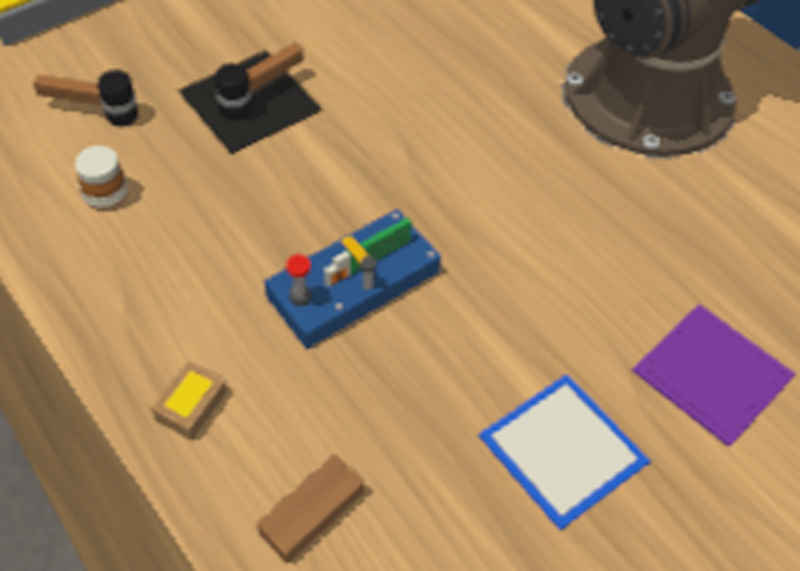

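View pics/4.png

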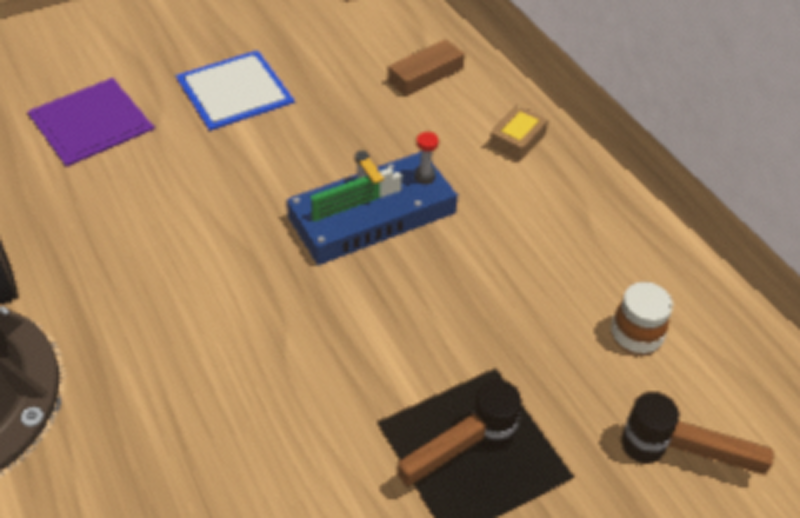

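The mallet to take lies on the mat (scene crop ~(250,75)); the other is next to the jar. The holder's pin end is towards +x, with the frosted/label end there and the label facing +y; the bar lies across the plate. Next: precise fits.

```bash
cat > b.py <<'E'
from h import *
A=[np.load(n+".npz") for n in("scene","side")]
for i,a in enumerate(A):
    P=a["P"].reshape(-1,3); hsv=cv2.cvtColor(a["im"],cv2.COLOR_BGR2HSV).reshape(-1,3).astype(int); H,S,V=hsv.T
    def sel(lo,hi,c): return P[(P>lo).all(1)&(P<hi).all(1)&c]
    ok=~np.isnan(P[:,0])
    hd=sel([.44,-.40,.066],[.56,-.22,.085],ok&(V<70)); print("headtop",len(hd),hd.mean(0).round(4),(hd.min(0)+hd.max(0)).round(4)/2)
    hn=sel([.34,-.40,.045],[.50,-.22,.06],ok&(S>80)&(V>60)); print("handle",len(hn),hn.mean(0).round(4),hn.min(0).round(3),hn.max(0).round(3))
    if len(hn)>5: print(cv2.minAreaRect(hn[:,:2].astype(np.float32)*1000))
    mt=sel([.3,-.5,-.01],[.62,-.15,.015],ok&(V<75)&(S<120)); print("mat",len(mt),cv2.minAreaRect(mt[:,:2].astype(np.float32)*1000))
    bl=sel([.4,-.06,.027],[.68,.14,.041],ok&(H>95)&(H<125)&(S>120)); print("holder",len(bl),bl[:,2].mean().round(4),cv2.minAreaRect(bl[:,:2].astype(np.float32)*1000))
    g=sel([.4,-.06,.03],[.68,.14,.08],ok&(H>45)&(H<85)&(S>100)); print("green",len(g)); t=g[g[:,2]>.064]; print(" top",t.mean(0).round(4),t.min(0).round(3),t.max(0).round(3), np.polyfit(t[:,0],t[:,1],1).round(3))
    pn=sel([.55,-.06,.095],[.68,.14,.115],ok&((H<8)|(H>172))&(S>130)); print("pin",len(pn),((pn.min(0)+pn.max(0))/2).round(4),pn.mean(0).round(4))
    bd=sel([.38,.24,-.01],[.56,.43,.02],ok&(((S<50)&(V>150))|((H>95)&(H<125)&(S>120)))); print("board",len(bd),cv2.minAreaRect(bd[:,:2].astype(np.float32)*1000))
E
python3 b.py
```

```text
headtop 72 [ 0.4971 -0.3017  0.0711] [ 0.4969 -0.3025  0.0715]
handle 105 [ 0.4253 -0.3109  0.0512] [ 0.378 -0.33   0.045] [ 0.48  -0.288  0.058]
((430.7875671386719, -312.61700439453125), (106.98861694335938, 27.06403350830078), 11.751230239868164)
mat 653 ((506.8327331542969, -310.38568115234375), (150.83493041992188, 225.1431884765625), 89.94804382324219)
holder 746 0.0335 ((531.64111328125, 32.59568405151367), (89.87036895751953, 192.88174438476562), 89.37525177001953)
green 145
 top [0.4854 0.0316 0.0688] [0.452 0.024 0.064] [0.518 0.037 0.074] [-0.018  0.041]
pin 50 [0.6061 0.0298 0.1013] [0.6063 0.0313 0.1013]
board 1582 ((468.1919860839844, 335.5325927734375), (131.7029571533203, 133.26918029785156), 0.4282698929309845)
headtop 259 [ 0.4942 -0.3089  0.0719] [ 0.4953  -0.3075   0.07105]
handle 352 [ 0.4241 -0.3185  0.0524] [ 0.377 -0.333  0.045] [ 0.477 -0.304  0.057]
((426.7502746582031, -316.5921325683594), (99.8797378540039, 20.708255767822266), 7.665439128875732)
mat 2385 ((507.7771911621094, -324.5721740722656), (166.38931274414062, 226.7521209716797), 88.73221588134766)
holder 821 0.0342 ((528.4451293945312, 26.138132095336914), (91.10910034179688, 191.94126892089844), 89.65644836425781)
green 260
 top [0.487  0.0277 0.0688] [0.448 0.023 0.064] [0.526 0.035 0.074] [-0.005  0.03 ]
pin 59 [0.6061 0.0265 0.1008] [0.6042 0.0255 0.1016]
board 884 ((471.06201171875, 338.24029541015625), (134.86190795898438, 143.3958740234375), 0.7088136076927185)
```

```bash
cat >> h.py <<'E'
def to(p,Rt,s=None):
    "remaining move to TCP p, tool R: turn (rotvec in tool axes) and shift in tool cm, before the turn and after it"
    s=s or r.get_state(); R0=R.from_euler("xyz",s["eef_rot"],degrees=True); d=np.array(p)-s["tcp_pos"]
    print("turn",(R0.inv()*Rt).as_rotvec().round(3),"shift now-axes cm",(R0.inv().apply(d)*100).round(2),"shift target-axes",(Rt.inv().apply(d)*100).round(2))
def down(yaw): # tool x down, y at yaw from world +Y, z at yaw from world X
    return R.from_euler("z",yaw,degrees=True)*R.from_matrix(np.array([[0,0,1],[0,1,0],[-1,0,0.]]))
E
python3 - <<'E'
from h import *
s=r.get_state(); print(R.from_euler("xyz",s["eef_rot"],degrees=True).as_matrix().round(3))
to([.459,-.31,.19],down(7.8)); to([.459,-.31,.19],down(187.8)); to([.459,-.31,.19],down(0))
T=K("wrist")[3]; print(T.round(3),K("wrist")[:3],r.hold_point_z)
E
```

```text
[[-0.    -0.238 -0.971]
 [-0.    -0.971  0.238]
 [-1.     0.     0.   ]]
turn [ 2.765 -0.    -0.   ] shift now-axes cm [ -0.11  86.65 -51.97] shift target-axes [ -0.12 -99.7   16.42]
turn [-0.377  0.    -0.   ] shift now-axes cm [ -0.11  86.65 -51.97] shift target-axes [ -0.12  99.7  -16.42]
turn [ 2.901 -0.    -0.   ] shift now-axes cm [ -0.11  86.65 -51.97] shift target-axes [ -0.12 -96.55  29.8 ]
[[-0.239 -0.942 -0.236  0.225]
 [-0.971  0.232  0.058  0.638]
 [ 0.     0.243 -0.97   0.385]
 [ 0.     0.     0.     1.   ]] (np.float64(311.64814468799557), 256.3148484713166, 187.8649728098395) 0.0188
```

```bash
python3 -m creep '[[0.074,0,0,0,0.4,-5,100],[0.074,0,0,0,0.4,-5,100],[0.074,0,0,0,0.4,-5,100],[0.074,0,0,0,0.4,-5,100],[0.074,0,0,0,0.4,-5,100],[0.074,0,0,0,0.4,-5,100],[0.074,0,0,0,0.4,-5,100],[0.074,0,0,0,0.4,-5,100]]' && python3 -m creep '[[0.074,0,0,0,0.4,-5,100],[0.074,0,0,0,0.4,-5,100],[0.074,0,0,0,0.4,-5,100],[0.074,0,0,0,0.4,-5,100],[0.074,0,0,0,0.4,-5,100],[0.074,0,0,0,0.4,-5,100],[0.074,0,0,0,0.4,-5,100],[0,0,0,0,0,0,100]]'
cat > w.py <<'E'
from h import *
import sys
s=st(); k=K("wrist"); im,d=r.capture("wrist"); P=cloud("wrist",d,k); np.savez(sys.argv[1]+".npz",im=im,d=d,P=P)
cv2.imwrite(f"pics/{sys.argv[1]}.png",im)
for q in sys.argv[2:]:
    for m in r.masks_of(q,"wrist")[:2]:
        if m["score"]<.3: continue
        p=P[m["pixels"]]; p=p[~np.isnan(p[:,0])]
        if len(p): print(q,round(m["score"],2),np.int32(m["rect"]).tolist(),len(p),"med",np.median(p,0).round(4),"lo",np.percentile(p,2,0).round(4),"hi",np.percentile(p,98,0).round(4))
E
python3 w.py w1 holder pin_top keeper plate_mid
```

```text
time_s: 2.0
tcp_pos: [0.4923, 0.4382, 0.1888]
eef_rot: [-122.4, 90.0, 9.7]
contact_force: [0.9, 0.6, 0.4]
gripper_width: 0.0877
time_s: 2.8
tcp_pos: [0.6378, 0.1203, 0.189]
eef_rot: [150.9, 90.0, -106.9]
contact_force: [0.2, 1.0, -0.2]
gripper_width: 0.0878
{'time_s': 2.8, 'joints': [27.8909, 18.1399, -2.8298, 0.037, -69.0646, -15.7391], 'tcp_pos': [0.6378, 0.1203, 0.189], 'eef_rot': [150.9083, 89.9513, -106.9266], 'contact_force': [0.194, 1.035, -0.1743], 'gripper_width': 0.0878}
holder 0.6 [272, 41, 472, 167] 14170 med [0.5385 0.0283 0.0347] lo [ 0.4378 -0.0154  0.0325] hi [0.6272 0.0715 0.1027]
pin_top 0.67 [297, 73, 330, 108] 847 med [0.6069 0.028  0.1024] lo [0.5942 0.0154 0.0956] hi [0.6191 0.0404 0.1039]
keeper 0.88 [364, 89, 398, 151] 940 med [0.5324 0.0408 0.0796] lo [0.5237 0.0138 0.0626] hi [0.5397 0.0657 0.0816]
plate_mid 0.65 [335, 96, 464, 130] 1331 med [0.5049 0.0296 0.0697] lo [0.4513 0.024  0.0232] hi [0.5692 0.0328 0.0719]
```

```bash
python3 -m creep '[[0.074,0,0,0,0.9,-5,100],[0.074,0,0,0,0.9,-5,100],[0.074,0,0,0,0.9,-5,100],[0.074,0,0,0,0.9,-5,100],[0.09,0,0,0,1.2,-5,100],[0.09,0,0,0,1.2,-5,100],[0.12,0,0,0,1.5,-5,100],[0.12,0,0,0,1.5,-5,100]]' && python3 -m creep '[[0.14,0,0,0,0,0,100],[0.14,0,0,0,0,0,100],[0.14,0,0,0,0,0,100],[0.14,0,0,0,0,0,100],[0.1,0,0,0,0,0,100],[0,0,0,0,0,0,100]]' && python3 w.py w2 mallet_grip mat; python3 -c "
from h import *
to([.4575,-.31,.15],down(7.8))"
```

```text
time_s: 3.85
tcp_pos: [0.5313, -0.2491, 0.1887]
eef_rot: [-152.7, 90.0, -91.2]
contact_force: [0.1, -0.1, 0.1]
gripper_width: 0.0876
time_s: 4.45
tcp_pos: [0.5321, -0.2474, 0.1889]
eef_rot: [-11.9, 90.0, 11.9]
contact_force: [-0.0, 0.8, 0.3]
gripper_width: 0.0876
{'time_s': 4.45, 'joints': [-5.8592, 12.2974, -10.8069, -0.0029, -66.8875, -60.3242], 'tcp_pos': [0.5321, -0.2474, 0.1889], 'eef_rot': [-11.8717, 89.9914, 11.9437], 'contact_force': [-0.0468, 0.8422, 0.3275], 'gripper_width': 0.0876}
mallet_grip 0.97 [195, 1, 257, 141] 4012 med [ 0.4655 -0.3129  0.0542] lo [ 0.3857 -0.3292  0.0053] hi [ 0.5151 -0.2877  0.0738]
mallet_grip 0.57 [72, 172, 141, 224] 1971 med [ 0.6195 -0.3824  0.0665] lo [ 0.6081 -0.4093  0.0069] hi [ 0.6447 -0.3679  0.0697]
mat 0.93 [146, 0, 310, 173] 13681 med [ 0.462  -0.3093  0.0045] lo [ 0.3981 -0.3866  0.0027] hi [ 0.5421 -0.2421  0.0062]
turn [ 0.283  0.    -0.   ] shift now-axes cm [ 3.89 -2.65 -9.32] shift target-axes [ 3.89 -5.14 -8.21]
```

View pics/w2.png

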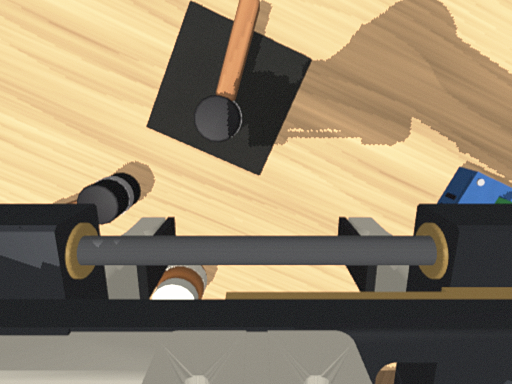

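The mallet head is at (218,118) on the mat, with the handle running up to (248,0). I'll fit both.

Run:
```python
from h import *
a=np.load("w2.npz"); P=a["P"].reshape(-1,3); H,S,V=cv2.cvtColor(a["im"],cv2.COLOR_BGR2HSV).reshape(-1,3).astype(int).T
m=(P[:,0]>.36)&(P[:,0]<.54)&(P[:,1]>-.36)&(P[:,1]<-.25)
hd=P[m&(P[:,2]>.068)]; c,rad=cv2.minEnclosingCircle(hd[:,:2].astype(np.float32)*1000); print(c,rad,hd.mean(0),len(hd))
hn=P[m&(P[:,2]>.046)&(P[:,2]<.062)&(S>80)&(P[:,0]<.47)]; print(hn.mean(0),hn.min(0),hn.max(0),np.degrees(np.arctan(np.polyfit(hn[:,0],hn[:,1],1)[0])))
print(np.degrees(np.arctan2(*(hd.mean(0)-hn.mean(0))[[1,0]])), np.percentile(hn[:,2],[5,50,95]))
```

```text
(512.2384033203125, -292.3470764160156) 44.5584716796875 [ 0.51778962 -0.28569202  0.31449931] 39221
[ 0.42489157 -0.31649279  0.05298614] [ 0.37891152 -0.33191068  0.0460141 ] [ 0.46997514 -0.30145374  0.05589429] 6.680609021056852
18.343174532995707 [0.05037879 0.05317087 0.05467147]
```

Run:
```python
from h import *
to([.4595,-.312,.0215],down(7.5))
```

```text
turn [ 0.288  0.    -0.   ] shift now-axes cm [16.74 -2.91 -9.22] shift target-axes [16.74 -5.41 -8.01]
```

```bash
python3 -m creep '[[0.144,0,0,0,0,0,100],[0.144,0,0,0,0,0,100],[0,0,0,2,-2.7,-4,100],[0,0,0,2,-2.7,-4,100],[0,0,0,4,0,0,100],[0,0,0,4,0,0,100],[0,0,0,3,0,0,100],[0,0,0,0,0,0,100]]'
python3 - <<'E'
from h import *
to([.4595,-.312,.0215],down(7.5)); st()
E
```

```text
time_s: 5.4
tcp_pos: [0.459, -0.3084, 0.0368]
eef_rot: [153.1, 89.6, 160.4]
contact_force: [-1.4, -0.1, -0.1]
gripper_width: 0.0878
turn [-0.003 -0.007 -0.003] shift now-axes cm [ 1.53 -0.37  0.01] shift target-axes [ 1.53 -0.36  0.  ]
{'time_s': 5.4, 'joints': [-13.6409, 17.9295, -25.4702, -0.0608, -47.0262, -68.9804], 'tcp_pos': [0.459, -0.3084, 0.0368], 'eef_rot': [153.0576, 89.5718, 160.3947], 'contact_force': [-1.4447, -0.0698, -0.1449], 'gripper_width': 0.0878}
```

```bash
python3 -m creep '[[0,0,0,1.5,0,0,100],[0,0,0,0,0,0,100],[0,0,0,0,0,0,100]]'
python3 - <<'E'
from h import *
to([.4595,-.312,.0215],down(7.5))
E
```

```text
time_s: 5.7
tcp_pos: [0.463, -0.3097, 0.027]
eef_rot: [-36.7, 89.9, -29.4]
contact_force: [-0.2, -0.4, -0.2]
gripper_width: 0.0874
turn [-0.003  0.001  0.001] shift now-axes cm [ 0.55 -0.18 -0.38] shift target-axes [ 0.55 -0.18 -0.38]
```

```bash
python3 -m creep '[[0,0,0,0,0,0,0],[0,0,0,0,0,0,0],[0,0,0,0,0,0,0],[0,0,0,0,0,0,0],[0,0,0,0,0,0,0],[0,0,0,0,0,0,0],[0,0,0,0,0,0,0],[0,0,0,0,0,0,0]]' 60
```

```text
time_s: 6.5
tcp_pos: [0.4621, -0.3096, 0.0255]
eef_rot: [143.3, 90.0, 150.6]
contact_force: [-0.5, -0.5, 0.5]
gripper_width: 0.0295
```

```bash
python3 -m creep '[[0,0,0,0,0,0,0],[0,0,0,0,0,0,0],[0,0,0,0,0,0,0],[0,0,0,0,0,0,0]]' 60 && python3 w.py w3 && python3 -m creep '[[0,0,0,-1,0,0,0],[0,0,0,-3,0,0,0],[0,0,0,-4,0,0,0],[0,0,0,-5,0,0,0],[0,0,0,-5,0,0,0],[0,0,0,0,0,0,0],[0,0,0,0,0,0,0]]' 60 && python3 w.py w4
```

```text
time_s: 6.9
tcp_pos: [0.4621, -0.3096, 0.0256]
eef_rot: [-52.8, 90.0, -45.6]
contact_force: [0.1, -0.1, 0.7]
gripper_width: 0.0011
{'time_s': 6.9, 'joints': [-13.6504, 18.7685, -26.1058, 0.0009, -45.1246, -69.0858], 'tcp_pos': [0.4621, -0.3096, 0.0256], 'eef_rot': [-52.8206, 89.9988, -45.5562], 'contact_force': [0.1124, -0.0878, 0.7252], 'gripper_width': 0.0011}
time_s: 7.65
tcp_pos: [0.4628, -0.3097, 0.2081]
eef_rot: [-19.9, 89.8, -12.6]
contact_force: [-0.0, 0.0, -0.4]
gripper_width: 0.0006
{'time_s': 7.65, 'joints': [-13.6494, 8.5762, -12.9173, -0.0049, -68.2611, -69.0866], 'tcp_pos': [0.4628, -0.3097, 0.2081], 'eef_rot': [-19.8573, 89.7545, -12.595], 'contact_force': [-0.0464, 0.047, -0.3667], 'gripper_width': 0.0006}
```

View pics/w4.png

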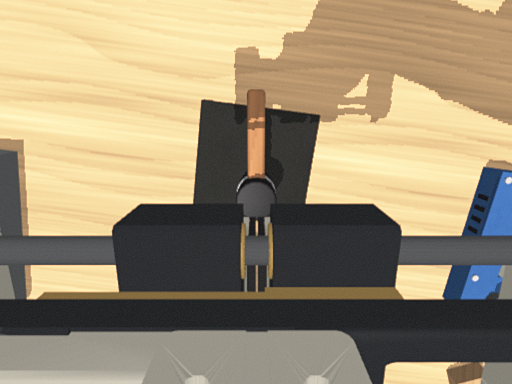

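Gripper shut on nothing: the mallet is still on the mat (head (256,195), handle up to (256,90)). I'll look at the pre-lift picture for why.

Run:
```python
from h import *
for n in("w3","w4"):
    a=np.load(n+".npz"); Q=a["P"]; d=a["d"]; print(n)
    for v in range(60,290,14): print(v,[ (Q[v,u].round(3).tolist()) for u in (256,250)])
```

```text
w3
60 [[0.366, -0.324, -0.001], [0.367, -0.328, 0.001]]
74 [[0.381, -0.322, 0.053], [0.381, -0.325, 0.053]]
88 [[0.387, -0.321, 0.053], [0.388, -0.324, 0.055]]
102 [[0.394, -0.32, 0.052], [0.395, -0.323, 0.053]]
116 [[0.401, -0.319, 0.054], [0.402, -0.322, 0.054]]
130 [[0.409, -0.318, 0.054], [0.409, -0.321, 0.054]]
144 [[0.416, -0.317, 0.054], [0.416, -0.32, 0.054]]
158 [[0.423, -0.316, 0.054], [0.424, -0.32, 0.053]]
172 [[0.431, -0.315, 0.055], [0.432, -0.319, 0.053]]
186 [[0.439, -0.314, 0.054], [0.44, -0.318, 0.053]]
200 [[0.447, -0.313, 0.053], [0.448, -0.317, 0.053]]
214 [[0.455, -0.312, 0.055], [0.455, -0.316, 0.055]]
228 [[0.464, -0.311, 0.054], [0.454, -0.315, 0.08]]
242 [[0.432, -0.315, 0.145], [0.432, -0.317, 0.146]]
256 [[0.435, -0.315, 0.148], [0.435, -0.316, 0.148]]
270 [[0.48, -0.309, 0.072], [0.459, -0.314, 0.111]]
284 [[0.488, -0.308, 0.073], [0.466, -0.313, 0.11]]
w4
60 [[0.342, -0.327, -0.0], [0.343, -0.335, 0.001]]
74 [[0.358, -0.325, -0.001], [0.359, -0.333, 0.0]]
88 [[0.374, -0.323, -0.001], [0.375, -0.331, 0.001]]
102 [[0.392, -0.321, 0.053], [0.393, -0.327, 0.053]]
116 [[0.406, -0.319, 0.053], [0.407, -0.326, 0.053]]
130 [[0.421, -0.317, 0.053], [0.422, -0.324, 0.053]]
144 [[0.437, -0.315, 0.053], [0.438, -0.322, 0.053]]
158 [[0.452, -0.313, 0.055], [0.453, -0.32, 0.053]]
172 [[0.468, -0.311, 0.054], [0.47, -0.318, 0.052]]
186 [[0.48, -0.31, 0.073], [0.481, -0.316, 0.073]]
200 [[0.496, -0.308, 0.073], [0.497, -0.314, 0.072]]
214 [[0.512, -0.306, 0.073], [0.514, -0.312, 0.072]]
228 [[0.558, -0.3, 0.0], [0.454, -0.315, 0.263]]
242 [[0.432, -0.315, 0.327], [0.432, -0.317, 0.329]]
256 [[0.435, -0.315, 0.33], [0.435, -0.316, 0.33]]
270 [[0.621, -0.292, 0.001], [0.46, -0.314, 0.293]]
284 [[0.644, -0.289, -0.0], [0.466, -0.313, 0.293]]
```

View pics/w3.png

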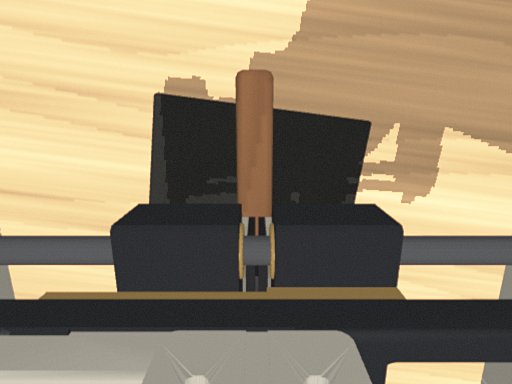

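Run:
```python
from h import *
s=st(); out=[]
for n in("scene","side"):
    k=K(n); im,d=r.capture(n); P=cloud(n,d,k); np.savez(n+"2.npz",im=im,d=d,P=P)
    f,cx,cy,T=k; W=np.linalg.inv(T); p=W[:3,:3]@s["tcp_pos"]+W[:3,3]; u,v=int(f*p[0]/p[2]+cx),int(f*p[1]/p[2]+cy); print(n,u,v)
    m=(np.hypot(P[...,0]-s["tcp_pos"][0],P[...,1]-s["tcp_pos"][1])<.06)&(P[...,2]>.1)&(P[...,2]<.29); q=P[m]
    for z in np.arange(.18,.29,.01):
        w=q[abs(q[:,2]-z)<.005]; 
        if len(w): print(round(z,2),len(w),w.min(0).round(3),w.max(0).round(3))
    c=im[v-50:v+60,u-70:u+70].copy(); cv2.circle(c,(70,50),1,(0,0,255),-1); out.append(cv2.resize(c,(400,314),interpolation=cv2.INTER_NEAREST))
cv2.imwrite("pics/5.png",np.hstack(out))
```

```text
{'time_s': 7.7, 'joints': [-13.6473, 8.6693, -13.0263, -0.0217, -68.2335, -69.0874], 'tcp_pos': [0.462, -0.3094, 0.2063], 'eef_rot': [-5.0264, 89.9263, 2.2307], 'contact_force': [-0.1025, 0.2892, -0.3795], 'gripper_width': 0.0006}
scene 224 113
0.25 20 [ 0.45  -0.322  0.245] [ 0.474 -0.29   0.255]
0.26 26 [ 0.453 -0.323  0.255] [ 0.475 -0.291  0.265]
0.27 21 [ 0.454 -0.323  0.265] [ 0.475 -0.29   0.274]
0.28 17 [ 0.455 -0.326  0.276] [ 0.473 -0.288  0.285]
side 295 250
0.24 1 [ 0.453 -0.313  0.245] [ 0.453 -0.313  0.245]
0.25 47 [ 0.448 -0.327  0.245] [ 0.474 -0.294  0.255]
0.26 51 [ 0.448 -0.328  0.255] [ 0.467 -0.296  0.265]
0.27 15 [ 0.451 -0.33   0.265] [ 0.461 -0.319  0.275]
0.28 8 [ 0.452 -0.331  0.276] [ 0.472 -0.327  0.285]
```

View pics/5.png

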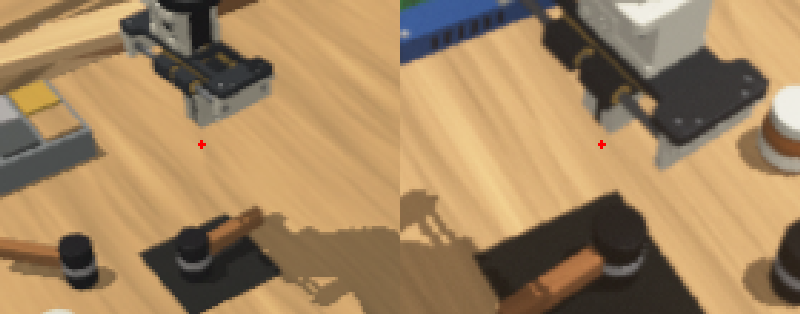

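The fingertips show at z ≈ 0.245 while the state's TCP says 0.206, so real tips are ~4 cm short of the stated TCP. I'll check whether that also holds with the gripper open.

Run:
```python
from h import *
for n,t in(("scene",[.161,.655,.188]),("side",[.161,.655,.188]),("w2",[.532,-.2475,.189]),("scene2",[.462,-.3095,.207]),("side2",[.462,-.3095,.207]),("w4",[.462,-.3095,.208])):
    P=np.load(n+".npz")["P"]; t=np.array(t)
    m=(np.hypot(P[...,0]-t[0],P[...,1]-t[1])<.09)&(P[...,2]>t[2]-.03)&(P[...,2]<t[2]+.10); q=P[m]
    z=np.sort(q[:,2])-t[2]; print(n,len(z),z[:12].round(4),np.histogram(z,bins=np.arange(-.03,.11,.01))[0])
```

```text
scene 0 [] [0 0 0 0 0 0 0 0 0 0 0 0 0 0]
side 132 [0.0391 0.0399 0.0399 0.0406 0.042  0.0427 0.0437 0.0441 0.0444 0.0453
 0.0458 0.0458] [ 0  0  0  0  0  0  3 19 25 27 21 25 12  0]
w2 4010 [0.0375 0.0376 0.0376 0.0376 0.0378 0.038  0.0381 0.0382 0.0383 0.0383
 0.0385 0.0386] [   0    0    0    0    0    0   46  491  683  478  355 1174  783    0]
scene2 94 [0.0383 0.0391 0.0402 0.0403 0.0405 0.0405 0.042  0.0424 0.0427 0.043
 0.0435 0.0437] [ 0  0  0  0  0  0  2 23 25 19 18  7  0  0]
side2 125 [0.0375 0.0383 0.0393 0.0404 0.0405 0.0407 0.0408 0.0408 0.0409 0.0411
 0.0411 0.0412] [ 0  0  0  0  0  0  3 55 45 14  5  0  3  0]
w4 902 [0.0392 0.0396 0.0397 0.0399 0.0399 0.0402 0.0402 0.0403 0.0404 0.0405
 0.0408 0.0408] [  0   0   0   0   0   0   5 135 194  42   0 482  44   0]
```

Offset is constant (~38.5 mm, open and shut, in three cameras). I'll treat the true tip as 38.5 mm behind the reported TCP from now on.

```bash
cat >> h.py <<'E'
OFF=.0385
def tip(s): return np.array(s["tcp_pos"])-OFF*R.from_euler("xyz",s["eef_rot"],degrees=True).apply([1,0,0])
def to(p,Rt,s=None):
    s=s or r.get_state(); R0=R.from_euler("xyz",s["eef_rot"],degrees=True); d=np.array(p)-OFF*0-tip(s)
    dc=np.array(p)+OFF*Rt.apply([1,0,0])-s["tcp_pos"]
    print("t",s["time_s"],"tip",tip(s).round(4),"F",np.round(s["contact_force"],1),"w",round(s["gripper_width"],4),"turn",(R0.inv()*Rt).as_rotvec().round(3),"cmd shift now-axes cm",(R0.inv().apply(dc)*100).round(2),"target-axes",(Rt.inv().apply(dc)*100).round(2))
E
python3 -m creep '[[0,0,0,1,-0.1,0,100],[0,0,0,1,-0.1,0,100],[0,0,0,1,0,0,100],[0,0,0,1,0,0,100],[0,0,0,1,0,0,100],[0,0,0,1,0,0,100],[0,0,0,1,0,0,100],[0,0,0,1,0,0,100]]' && python3 -m creep '[[0,0,0,3,0,0,100],[0,0,0,4,0,0,100],[0,0,0,3,0,0,100],[0,0,0,3,0,0,100],[0,0,0,1,0,0,100],[0,0,0,0,0,0,100],[0,0,0,0,0,0,100]]' && python3 -c "
from h import *
to([.459,-.3118,.0215],down(7.5))"
```

```text
time_s: 8.6
tcp_pos: [0.4624, -0.3116, 0.1248]
eef_rot: [-93.5, 90.0, -86.3]
contact_force: [-1.0, 0.1, 0.3]
gripper_width: 0.0584
time_s: 9.3
tcp_pos: [0.4632, -0.3119, -0.0135]
eef_rot: [-38.4, 89.9, -31.1]
contact_force: [-0.2, -0.2, 0.3]
gripper_width: 0.0876
t 9.3 tip [ 0.4632 -0.3119  0.025 ] F [-0.2 -0.2  0.3] w 0.0876 turn [-0.004  0.001  0.001] cmd shift now-axes cm [ 0.35  0.06 -0.42] target-axes [ 0.35  0.06 -0.42]
```

```bash
python3 -m creep '[[0,0,0,0.3,0,-0.3,100],[0,0,0,0,0,0,0],[0,0,0,0,0,0,0],[0,0,0,0,0,0,0],[0,0,0,0,0,0,0],[0,0,0,0,0,0,0],[0,0,0,0,0,0,0],[0,0,0,0,0,0,0]]' 60 &&  python3 -m creep '[[0,0,0,0,0,0,0],[0,0,0,0,0,0,0],[0,0,0,0,0,0,0]]' 60 && python3 -c "
from h import *
to([.459,-.3118,.0215],down(7.5))"
```

```text
time_s: 10.1
tcp_pos: [0.4593, -0.312, -0.0175]
eef_rot: [171.8, 90.0, 179.1]
contact_force: [0.1, 1.3, -0.3]
gripper_width: 0.0369
time_s: 10.4
tcp_pos: [0.4592, -0.3119, -0.0175]
eef_rot: [144.4, 90.0, 151.7]
contact_force: [0.0, 0.2, -0.1]
gripper_width: 0.0197
t 10.4 tip [ 0.4592 -0.3119  0.021 ] F [ 0.   0.2 -0.1] w 0.0197 turn [-0.004 -0.    -0.   ] cmd shift now-axes cm [-0.05  0.01 -0.02] target-axes [-0.05  0.01 -0.02]
```

Gripped (19.7 mm, handle width). Lift and carry to above the pin.

```bash
python3 -m creep '[[0,0,0,-1,0,0,0],[0,0,0,-3,0,0,0],[0,0,0,-4,0,0,0],[0,0,0,-4,0,0,0],[0,0,0,-3.5,1,0.5,0],[0,0,0,0,3.5,1.7,0],[0,0,0,0,4.2,2,0],[0,0,0,0,4.2,2,0]]' 60 && python3 -m creep '[[0,0,0,0,4.2,2,0],[0,0,0,0,4.2,2,0],[0,0,0,0,4,2,0],[0,0,0,0,3.5,1.7,0],[0,0,0,0,2,1,0],[0,0,0,0,1,0.3,0],[0,0,0,0,0,0,0],[0,0,0,0,0,0,0]]' 60 && python3 w.py w5 pin_top
python3 - <<'E'
from h import *
to([.569,.023,.12],down(7.5))
k=K("scene"); im,d=r.capture("scene"); P=cloud("scene",d,k); m=(P[...,0]>.5)&(P[...,0]<.66)&(P[...,1]>-.05)&(P[...,1]<.1)
cv2.imwrite("pics/6.png",cv2.resize(im[120:260,180:340],(640,560),interpolation=cv2.INTER_CUBIC))
H,S,V=cv2.cvtColor(im,cv2.COLOR_BGR2HSV).transpose(2,0,1).astype(int)
b=P[m&(V<70)&(P[...,2]>.14)&(P[...,2]<.26)&(P[...,0]>.59)]; print("head",len(b),b.min(0).round(3),b.max(0).round(3))
E
```

```text
time_s: 11.2
tcp_pos: [0.504, -0.1749, 0.1381]
eef_rot: [77.6, 90.0, 84.8]
contact_force: [0.8, 0.8, -4.1]
gripper_width: 0.0195
time_s: 12.0
tcp_pos: [0.5691, 0.0222, 0.1374]
eef_rot: [-173.4, 89.9, -166.1]
contact_force: [-0.5, -0.1, -4.7]
gripper_width: 0.0196
{'time_s': 12.0, 'joints': [21.9046, 12.9961, -17.0026, -0.0104, -60.0648, -104.6361], 'tcp_pos': [0.5691, 0.0222, 0.1374], 'eef_rot': [-173.3955, 89.9358, -166.1322], 'contact_force': [-0.466, -0.103, -4.7306], 'gripper_width': 0.0196}
t 12.1 tip [0.5694 0.0217 0.1761] F [ 0.1 -1.2 -4. ] w 0.0197 turn [-0.005 -0.001  0.   ] cmd shift now-axes cm [ 5.61  0.13 -0.01] target-axes [ 5.61  0.13 -0.02]
head 295 [ 0.59  -0.015  0.16 ] [0.629 0.092 0.26 ]
```

View pics/6.png

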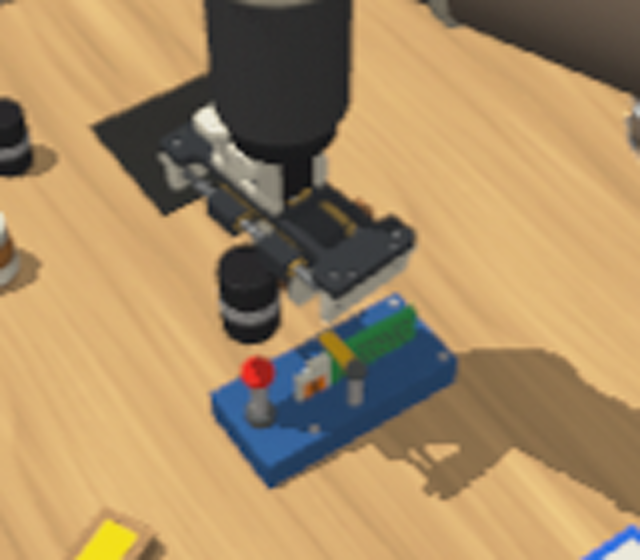

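The head hangs upright above the red pin (pin (258,372) in crop, head (250,290)). Now down.

```bash
python3 -m creep '[[0,0,0,2.5,0.1,0,0],[0,0,0,2,0,0,0],[0,0,0,0.8,0,0,0],[0,0,0,0.7,0,0,0],[0,0,0,0.6,0,0,0],[0,0,0,0.5,0,0,0],[0,0,0,0.3,0,0,0],[0,0,0,0,0,0,0]]' 60; python3 -c "
from h import *
to([.569,.023,.103],down(7.5))"; python3 w.py w6 keeper pin_top
```

```text
time_s: 12.95
tcp_pos: [0.5703, 0.0234, 0.0645]
eef_rot: [-12.1, 89.9, -4.8]
contact_force: [-3.2, -1.6, 1.2]
gripper_width: 0.0198
t 12.95 tip [0.5703 0.0234 0.103 ] F [-3.2 -1.6  1.2] w 0.0198 turn [-0.004  0.001  0.   ] cmd shift now-axes cm [-0.   -0.02 -0.14] target-axes [-0.   -0.02 -0.14]
{'time_s': 12.95, 'joints': [22.0115, 17.2074, -22.051, 0.0441, -50.6742, -104.7691], 'tcp_pos': [0.5703, 0.0234, 0.0645], 'eef_rot': [-12.0863, 89.9245, -4.816], 'contact_force': [-3.189, -1.6228, 1.2355], 'gripper_width': 0.0198}
keeper 0.92 [304, 145, 344, 202] 1510 med [0.5368 0.0581 0.08  ] lo [0.5232 0.0498 0.0346] hi [0.5558 0.067  0.082 ]
```

```bash
python3 -m creep '[[0,0,0,0.2,0,0,0],[0,0,0,0,0,0,0]]' 60; python3 -m creep '[[0,0,0,0.2,0,0,0],[0,0,0,0,0,0,0]]' 60; python3 -m creep '[[0,0,0,0.2,0,0,0],[0,0,0,0,0,0,0]]' 60
```

```text
time_s: 13.3
tcp_pos: [0.5704, 0.0234, 0.0642]
eef_rot: [-18.2, 89.9, -10.8]
contact_force: [-9.4, -2.3, 21.1]
gripper_width: 0.0196
time_s: 13.5
tcp_pos: [0.5706, 0.0233, 0.0639]
eef_rot: [-18.0, 89.8, -10.6]
contact_force: [-16.2, -2.1, 35.3]
gripper_width: 0.0198
time_s: 13.7
tcp_pos: [0.5707, 0.0233, 0.0636]
eef_rot: [-15.8, 89.8, -8.4]
contact_force: [-22.4, -1.8, 48.1]
gripper_width: 0.0195
```

Bottomed out firmly. Back off, up, and check.

```bash
python3 -m creep '[[0,0,0,-0.6,0,0,0],[0,0,0,-1.5,0,0,0],[0,0,0,-3,0,0,0],[0,0,0,-3,0,0,0],[0,0,0,0,-3,-1.5,0],[0,0,0,0,-4.2,-2,0],[0,0,0,0,-4.2,-2,0],[0,0,0,0,-4.2,-2,0]]' 60
python3 - <<'E'
from h import *
to([.459,-.3118,.10],down(7.5))
for n in("scene","side"):
    k=K(n); im,d=r.capture(n); P=cloud(n,d,k); H,S,V=cv2.cvtColor(im,cv2.COLOR_BGR2HSV).transpose(2,0,1).astype(int)
    m=(P[...,0]>.48)&(P[...,0]<.66)&(P[...,1]>-.05)&(P[...,1]<.12)&(P[...,2]>.06)&(P[...,2]<.12)
    for l,c in(("red",((H<8)|(H>172))&(S>130)),("yellow",(H>18)&(H<32)&(S>130))):
        b=P[m&c]; print(n,l,len(b), np.median(b,0).round(4),np.percentile(b,5,0).round(3),np.percentile(b,95,0).round(3))
    if n=="scene": cv2.imwrite("pics/7.png",cv2.resize(im[90:260,140:340],(660,560),interpolation=cv2.INTER_CUBIC))
E
```

```text
time_s: 14.5
tcp_pos: [0.515, -0.1414, 0.1384]
eef_rot: [19.7, 89.9, 27.0]
contact_force: [1.2, -0.4, -4.8]
gripper_width: 0.0197
t 14.5 tip [ 0.515  -0.1414  0.1769] F [ 1.2 -0.4 -4.8] w 0.0197 turn [-0.003  0.001 -0.   ] cmd shift now-axes cm [  7.67 -16.19  -7.74] target-axes [  7.69 -16.17  -7.78]
scene red 50 [0.6071 0.032  0.0856] [0.597 0.021 0.082] [0.617 0.042 0.088]
scene yellow 44 [0.5577 0.0616 0.0785] [0.542 0.055 0.076] [0.574 0.068 0.081]
  return _methods._mean(a, axis=axis, dtype=dtype,
  ret = um.true_divide(
Traceback (most recent call last):
IndexError: index -1 is out of bounds for axis 0 with size 0
```

View pics/7.png

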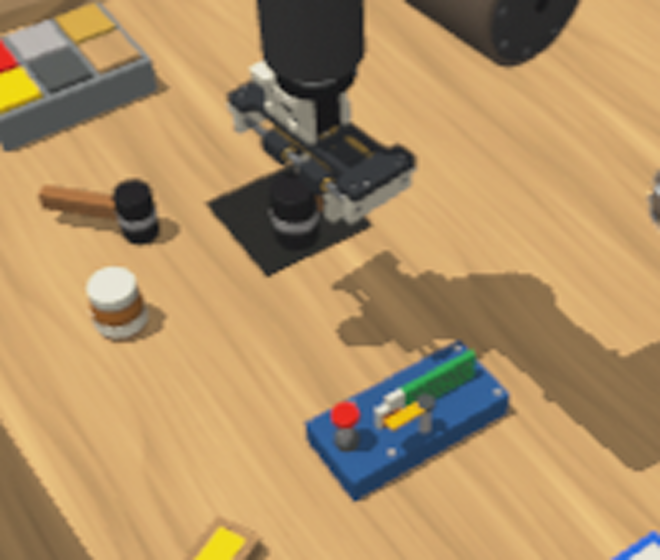

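Pin at 0.0856 (fully down) and the bar lies along +x, clear. Return the mallet.

```bash
python3 -m creep '[[0,0,0,0,-4.2,-2,0],[0,0,0,0,-4,-2,0],[0,0,0,1,-4,-1.9,0],[0,0,0,3,-3,-1.4,0],[0,0,0,4,-1,-0.4,0],[0,0,0,4,0,0,0],[0,0,0,2,0,0,0],[0,0,0,0,0,0,0]]' 60 && python3 -c "
from h import *
to([.459,-.3118,.0215],down(7.5))"
```

```text
time_s: 15.4
tcp_pos: [0.4571, -0.3101, -0.0049]
eef_rot: [152.1, 89.7, 159.3]
contact_force: [-0.8, -0.1, -4.0]
gripper_width: 0.0199
t 15.4 tip [ 0.4573 -0.3102  0.0336] F [-0.8 -0.1 -4. ] w 0.0199 turn [-0.005 -0.005 -0.003] cmd shift now-axes cm [ 1.21 -0.19  0.18] target-axes [ 1.21 -0.19  0.17]
```

```bash
python3 -m creep '[[0,0,0,0.5,0,0,0],[0,0,0,0.3,0,0,0],[0,0,0,0,0,0,0]]' 60;  python3 -m creep '[[0,0,0,0.2,0,0,0],[0,0,0,0,0,0,0]]' 60; python3 -c "
from h import *
to([.459,-.3118,.0215],down(7.5))"
```

```text
time_s: 15.7
tcp_pos: [0.4602, -0.311, -0.0086]
eef_rot: [-21.4, 89.9, -14.1]
contact_force: [0.1, -0.5, -3.6]
gripper_width: 0.0195
time_s: 15.9
tcp_pos: [0.4596, -0.311, -0.0109]
eef_rot: [-19.2, 89.9, -11.9]
contact_force: [-0.5, -0.1, -4.6]
gripper_width: 0.0195
t 15.9 tip [ 0.4596 -0.3109  0.0276] F [-0.5 -0.1 -4.6] w 0.0195 turn [-0.004  0.001  0.   ] cmd shift now-axes cm [ 0.61 -0.08 -0.07] target-axes [ 0.61 -0.08 -0.07]
```

```bash
python3 -m creep '[[0,0,0,0.4,0,0,0],[0,0,0,0.1,0,0,0],[0,0,0,0,0,0,0]]' 60;  python3 -m creep '[[0,0,0,0.15,0,0,0],[0,0,0,0,0,0,0]]' 60
```

```text
time_s: 16.2
tcp_pos: [0.459, -0.3109, -0.0167]
eef_rot: [158.0, 90.0, 165.2]
contact_force: [0.0, -0.4, -4.7]
gripper_width: 0.0195
time_s: 16.4
tcp_pos: [0.4593, -0.3111, -0.0176]
eef_rot: [-64.9, 90.0, -57.6]
contact_force: [-1.7, 1.0, -0.3]
gripper_width: 0.0195
```

Contact with the mat (force back to zero). Release, and rise.

```bash
python3 -m creep '[[0,0,0,0,0,0,100],[0,0,0,0,0,0,100],[0,0,0,0,0,0,100],[0,0,0,0,0,0,100],[0,0,0,0,0,0,100],[0,0,0,0,0,0,100],[0,0,0,0,0,0,100],[0,0,0,0,0,0,100]]' && python3 -m creep '[[0,0,0,-2,0,0,100],[0,0,0,-4,0,0,100],[0,0,0,-5,0,0,100],[0,0,0,-5,0,0,100],[0,0,0,-2,0,0,100],[0,0,0,0,0,0,100]]' && python3 w.py w7 mallet_grip mat && python3 -c "
from h import *
to([.49,.0285,.15],down(0))"
```

```text
time_s: 17.2
tcp_pos: [0.4592, -0.311, -0.0179]
eef_rot: [-78.7, 90.0, -71.5]
contact_force: [0.2, -0.0, -0.6]
gripper_width: 0.0781
time_s: 17.8
tcp_pos: [0.4614, -0.3118, 0.1663]
eef_rot: [-27.3, 89.6, -20.1]
contact_force: [-0.3, 0.4, -0.3]
gripper_width: 0.0876
{'time_s': 17.8, 'joints': [-13.871, 10.1281, -16.6864, 0.0511, -62.7658, -68.8645], 'tcp_pos': [0.4614, -0.3118, 0.1663], 'eef_rot': [-27.342, 89.5779, -20.0543], 'contact_force': [-0.324, 0.4107, -0.3446], 'gripper_width': 0.0876}
mallet_grip 0.97 [156, 272, 200, 297] 864 med [ 0.6104 -0.3869  0.0332] lo [ 0.6077 -0.4071  0.0051] hi [ 0.6257 -0.3687  0.0593]
mallet_grip 0.8 [234, 90, 280, 235] 3856 med [ 0.4729 -0.3141  0.0543] lo [ 0.3823 -0.3292  0.0391] hi [ 0.5139 -0.2889  0.0737]
mat 0.84 [186, 100, 326, 235] 12421 med [ 0.4582 -0.3318  0.0045] lo [ 0.3976 -0.387   0.0029] hi [ 0.5398 -0.2424  0.0061]
t 17.95 tip [ 0.4587 -0.3106  0.1997] F [-0.2  0.3  0.4] w 0.0875 turn [ 0.127 -0.001 -0.001] cmd shift now-axes cm [ 5.   33.24  7.4 ] target-axes [ 4.97 33.91  3.14]
```

View pics/w7.png

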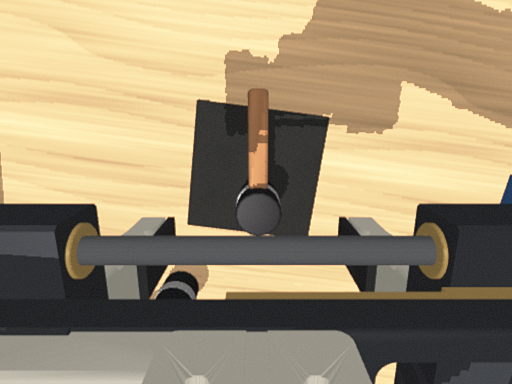

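The mallet stands upright on its mat, released. Now over to the plate, grasping its green end well clear of the post.

```bash
python3 -m creep '[[0.127,0,0,0,0,0,100],[0,0,0,0,4.5,0.3,100],[0,0,0,0,4.5,0.3,100],[0,0,0,0,4.5,0.3,100],[0,0,0,0,4.5,0.3,100],[0,0,0,0,4.5,0.3,100],[0,0,0,0,4.5,0.3,100],[0,0,0,0,4,0.1,100]]' && python3 -m creep '[[0,0,0,0,2,0,100],[0,0,0,0,0.9,0,100],[0,0,0,0,0,0,100],[0,0,0,0,0,0,100]]' && python3 w.py w8 plate_mid holder
python3 - <<'E'
from h import *
a=np.load("w8.npz"); P=a["P"].reshape(-1,3); H,S,V=cv2.cvtColor(a["im"],cv2.COLOR_BGR2HSV).reshape(-1,3).astype(int).T
g=P[(P[:,0]>.4)&(P[:,0]<.62)&(P[:,1]>-.02)&(P[:,1]<.08)&(P[:,2]>.066)&(P[:,2]<.075)&(H>45)&(H<85)&(S>100)]
print(len(g),np.percentile(g,[1,50,99],axis=0).round(4),np.polyfit(g[:,0],g[:,1],1))
to([.475,.0285,.041],down(0))
E
```

```text
time_s: 18.75
tcp_pos: [0.4773, 0.0008, 0.1606]
eef_rot: [-160.7, 89.9, -160.7]
contact_force: [-0.1, -0.1, -0.6]
gripper_width: 0.0878
time_s: 19.15
tcp_pos: [0.4778, 0.0274, 0.1613]
eef_rot: [-153.5, 89.9, -153.5]
contact_force: [-0.2, -0.6, -1.3]
gripper_width: 0.0875
{'time_s': 19.15, 'joints': [26.8998, 3.0921, -25.5806, -0.0008, -61.4213, -116.9136], 'tcp_pos': [0.4778, 0.0274, 0.1613], 'eef_rot': [-153.52, 89.9061, -153.5343], 'contact_force': [-0.1817, -0.5845, -1.3207], 'gripper_width': 0.0875}
holder 0.8 [214, 126, 306, 300] 10372 med [0.4999 0.0264 0.0347] lo [ 0.4337 -0.015   0.0202] hi [0.6144 0.072  0.0797]
699 [[0.449  0.0254 0.0687]
 [0.4883 0.0292 0.0706]
 [0.5318 0.0329 0.0722]] [-0.00300242  0.03030513]
t 19.3 tip [0.4782 0.027  0.2003] F [-0.6  0.4  0.7] w 0.0876 turn [-0.002 -0.001  0.   ] cmd shift now-axes cm [15.93  0.15 -0.31] target-axes [15.93  0.15 -0.31]
```

```bash
python3 -m creep '[[0,0,0,4,0.2,-0.3,100],[0,0,0,4,0,0,100],[0,0,0,4,0,0,100],[0,0,0,2.5,0,0,100],[0,0,0,0.8,0,0,100],[0,0,0,0,0,0,100],[0,0,0,0,0,0,100]]' && python3 -c "
from h import *
to([.475,.029,.041],down(0))"
```

```text
time_s: 20.0
tcp_pos: [0.4763, 0.03, 0.0102]
eef_rot: [14.8, 89.9, 14.8]
contact_force: [-0.4, -0.0, 0.1]
gripper_width: 0.0875
t 20.0 tip [0.4763 0.03   0.0487] F [-0.4 -0.   0.1] w 0.0875 turn [-0.     0.002 -0.   ] cmd shift now-axes cm [ 0.77 -0.1  -0.13] target-axes [ 0.77 -0.1  -0.13]
```

```bash
python3 -m creep '[[0,0,0,0.3,-0.1,0,100],[0,0,0,0,0,0,100],[0,0,0,0,0,0,0],[0,0,0,0,0,0,0],[0,0,0,0,0,0,0],[0,0,0,0,0,0,0],[0,0,0,0,0,0,0],[0,0,0,0,0,0,0]]' 30 && python3 -m creep '[[0,0,0,0,0,0,0],[0,0,0,0,0,0,0],[0,0,0,0,0,0,0],[0,0,0,0,0,0,0],[0,0,0,0,0,0,0],[0,0,0,0,0,0,0]]' 30 && python3 -c "
from h import *
to([.475,.029,.041],down(0))"
```

```text
time_s: 20.8
tcp_pos: [0.4753, 0.029, 0.006]
eef_rot: [-160.0, 90.0, -160.1]
contact_force: [-0.3, 0.9, 0.0]
gripper_width: 0.0452
time_s: 21.4
tcp_pos: [0.4753, 0.0293, 0.0061]
eef_rot: [71.2, 90.0, 71.2]
contact_force: [-1.1, 2.6, -0.9]
gripper_width: 0.0079
t 21.4 tip [0.4753 0.0293 0.0446] F [-1.1  2.6 -0.9] w 0.0079 turn [-0.  0. -0.] cmd shift now-axes cm [ 0.36 -0.03 -0.03] target-axes [ 0.36 -0.03 -0.03]
```

Plate gripped (7.9 mm). Lift straight up, then yaw and translate towards the board.

```bash
python3 -m creep '[[0,0,0,-0.5,0,0,0],[0,0,0,-1.5,0,0,0],[0,0,0,-2.5,0,0,0],[0,0,0,-3,0,0,0],[0,0,0,-4,0,0,0],[0,0,0,-4,0,0,0],[0,0,0,-2,0,0,0],[0,0,0,0,0,0,0]]' 30
python3 - <<'E'
from h import *
s=st()
Rt=R.from_euler("z",40,degrees=True)*R.from_euler("x",48,degrees=True)*down(0)
L=np.array([.470,.337,.17]); p=L-Rt.apply([.0106,.004,.080]); print(p); to(p,Rt); 
to([p[0],p[1],.2],down(40)); to([p[0],p[1],.2],down(0))
E
```

```text
time_s: 22.2
tcp_pos: [0.477, 0.0293, 0.1848]
eef_rot: [16.4, 89.7, 16.4]
contact_force: [-0.3, 0.1, -0.9]
gripper_width: 0.008
{'time_s': 22.2, 'joints': [27.237, 1.5835, -23.9485, 0.073, -64.1258, -117.257], 'tcp_pos': [0.477, 0.0293, 0.1848], 'eef_rot': [16.3522, 89.6516, 16.3639], 'contact_force': [-0.3266, 0.0794, -0.8878], 'gripper_width': 0.008}
[0.41550033 0.27749227 0.17412021]
t 22.2 tip [0.4768 0.0292 0.2233] F [-0.3  0.1 -0.9] w 0.008 turn [-0.653  0.298  0.803] cmd shift now-axes cm [ 3.65 27.01 -8.01] target-axes [21.64 14.57 11.24]
t 22.2 tip [0.4768 0.0292 0.2233] F [-0.3  0.1 -0.9] w 0.008 turn [-0.698  0.006  0.   ] cmd shift now-axes cm [ 2.34 24.82 -6.16] target-axes [ 2.33 22.97 11.24]
t 22.2 tip [0.4768 0.0292 0.2233] F [-0.3  0.1 -0.9] w 0.008 turn [ 0.     0.006 -0.002] cmd shift now-axes cm [ 2.34 24.82 -6.16] target-axes [ 2.33 24.82 -6.15]
```

```bash
python3 -m creep '[[0,0,0,0,3,-0.7,0],[0,0,0,0,4,-1,0],[0,0,0,0,4,-1,0],[0,0,0,0,4,-1,0],[0,0,0,0,4,-1,0],[0,0,0,0,4,-1,0],[0,0,0,0,2,-0.4,0],[-0.1,0,0,0,0,0,0]]' 30 && python3 -m creep '[[-0.12,0,0,0,0,0,0],[-0.12,0,0,0,0,0,0],[-0.12,0,0,0,0,0,0],[-0.12,0,0,0,0,0,0],[-0.118,0,0,0,0,0,0],[0,0,0.1,0,0,0,0],[0,0,0.12,0,0,0,0],[0,0,0,0,0,0,0]]' 30
cat > f.py <<'E'
from h import *
s=st(); Rt=R.from_euler("z",40,degrees=True)*R.from_euler("x",48,degrees=True)*down(0)
p=np.array([.470,.337,.17])-Rt.apply([.0106,.004,.080]); to(p,Rt)
R0=R.from_euler("xyz",s["eef_rot"],degrees=True); print("label",(tip(s)+R0.apply([.0106,.004,.08])).round(4),"normal from up",np.arccos(R0.apply([0,1,0])[2]).round(3))
E
python3 f.py
```

```text
time_s: 23.0
tcp_pos: [0.4134, 0.2809, 0.18]
eef_rot: [-130.9, 89.9, -124.9]
contact_force: [-0.4, -1.3, -0.9]
gripper_width: 0.0079
time_s: 23.8
tcp_pos: [0.4154, 0.2772, 0.1801]
eef_rot: [90.4, 77.2, 130.1]
contact_force: [-0.5, -1.3, -0.9]
gripper_width: 0.0074
{'time_s': 23.8, 'joints': [44.5875, 6.4848, -14.8266, -13.7867, -68.2544, -89.8021], 'tcp_pos': [0.4154, 0.2772, 0.1801], 'eef_rot': [90.4128, 77.172, 130.1178], 'contact_force': [-0.5467, -1.2761, -0.9021], 'gripper_width': 0.0074}
t 23.8 tip [0.4209 0.2706 0.2177] F [-0.5 -1.3 -0.9] w 0.0074 turn [-0.005  0.001  0.614] cmd shift now-axes cm [3.74 2.11 0.02] target-axes [ 4.27 -0.43  0.03]
label [0.4785 0.3265 0.2081] normal from up 1.347
```

```bash
python3 -m creep '[[0,0,0.12,0,0,0,0],[0,0,0.12,0,0,0,0],[0,0,0.12,0,0,0,0],[0,0,0.12,0,0,0,0],[0,0,0.1,0,0,0,0],[0,0,0.035,1,0,0,0],[0,0,0,2,-0.4,0,0],[0,0,0,1,0,0,0]]' 30 && python3 -m creep '[[0,0,0,0,0,0,0],[0,0,0,0,0,0,0],[0,0,0,0,0,0,0]]' 30 && python3 f.py
python3 - <<'E'
from h import *
for n in("scene","side"):
    k=K(n); im,d=r.capture(n); P=cloud(n,d,k)
    H,S,V=cv2.cvtColor(im,cv2.COLOR_BGR2HSV).transpose(2,0,1).astype(int)
    for q in("label","mallet_grip","waxtin","offcut","screwbox","board"):
        for m in r.masks_of(q,n)[:2]:
            p=P[m["pixels"]]; p=p[~np.isnan(p[:,0])]
            if m["score"]>.4 and len(p): print(n,q,round(m["score"],2),np.median(p,0).round(3))
    o=(H>4)&(H<20)&(S>150)&(P[...,2]>.1)&(P[...,2]<.26)&(P[...,1]>.2)&(P[...,1]<.45); print("orange",o.sum(),np.median(P[o],0).round(3) if o.any() else "")
    if n=="scene": cv2.imwrite("pics/8.png",cv2.resize(im[110:330,200:440],(600,550),interpolation=cv2.INTER_CUBIC))
E
```

```text
time_s: 24.6
tcp_pos: [0.3955, 0.2993, 0.1486]
eef_rot: [90.4, 42.1, 130.2]
contact_force: [-0.7, 0.3, 0.2]
gripper_width: 0.008
time_s: 24.9
tcp_pos: [0.3974, 0.2997, 0.1519]
eef_rot: [89.9, 42.2, 130.0]
contact_force: [0.6, 0.7, -0.9]
gripper_width: 0.0079
{'time_s': 24.9, 'joints': [19.4476, 22.0625, -4.2591, -44.0156, -86.2528, -57.1607], 'tcp_pos': [0.3974, 0.2997, 0.1519], 'eef_rot': [89.8931, 42.2363, 129.9751], 'contact_force': [0.6384, 0.6827, -0.8542], 'gripper_width': 0.0079}
t 24.9 tip [0.4157 0.2779 0.1778] F [ 0.6  0.7 -0.9] w 0.0079 turn [0.002 0.    0.004] cmd shift now-axes cm [ 0.23 -0.27 -0.04] target-axes [ 0.23 -0.27 -0.04]
label [0.4701 0.3374 0.1737] normal from up 0.737
scene mallet_grip 0.94 [ 0.648 -0.393  0.048]
scene mallet_grip 0.7 [ 0.5   -0.293  0.053]
scene offcut 0.86 [0.734 0.247 0.029]
scene screwbox 0.86 [0.774 0.07  0.027]
scene board 0.97 [0.471 0.341 0.005]
scene board 0.66 [0.268 0.367 0.005]
orange 51 [0.471 0.336 0.176]
side label 0.5 [0.403 0.262 0.185]
side mallet_grip 0.56 [ 0.473 -0.32   0.053]
side waxtin 0.98 [ 0.701 -0.283  0.049]
side offcut 0.69 [0.724 0.228 0.029]
side board 0.95 [0.465 0.329 0.006]
side board 0.85 [0.263 0.358 0.006]
orange 0
```

View pics/8.png

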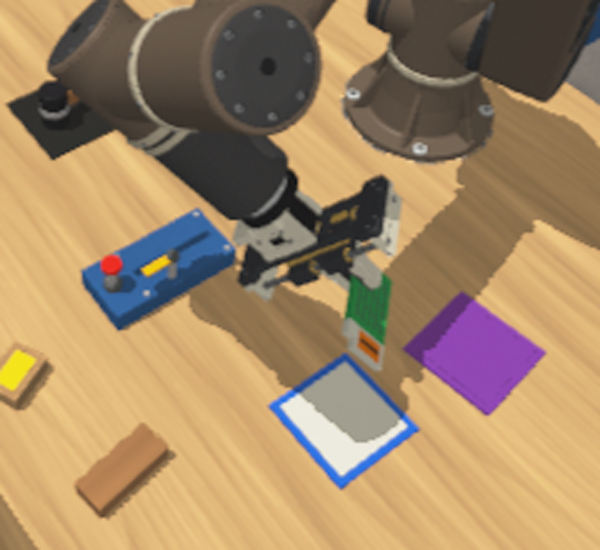

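The label was measured at (0.471, 0.336, 0.176), above the board centre at about (0.47, 0.337). It faces up 0.74 rad from vertical, and the arm is still. Handing in.

```bash
python3 -c "
from h import *
print(r.close_job()); st()"
```

```text
the job is handed in; nothing more can be done
None
the job is handed in; nothing more can be done
```

The job is handed in at about 25 s of the 64 s. The mallet drove the pin fully down, the mallet is back on its mat, and the plate is held by its green half above the inspection board. No verdict is reported, so these are my own last checks:

- **Pin and bar:** after the stroke the pin top measured 0.086 m above the bench, 16 mm below its start. The yellow bar had swung along +x, clear of the plate.
- **Mallet:** released standing upright on its mat, about where it started. A later picture still shows it there.
- **Plate:** gripped with 30 N at 7.9 mm opening, about 35 mm from its centre on the green side. The label is at (0.471, 0.336, 0.176) from the scene camera and (0.470, 0.337, 0.174) computed from the arm pose. The board centre is about (0.47, 0.337), and the label normal is 0.74 rad from up.
- **Objects to leave alone:** the jar, offcut and box of screws measure within a few millimetres of where they started.

What went wrong or disagreed:

- **First grasp missed:** the gripper closed on nothing. Three cameras showed the real fingertips about 38.5 mm behind the reported TCP, so I corrected every later move for that and the second grasp held.
- **Camera disagreement:** the scene and side cameras differ by about 6 mm in y. I used the wrist camera for the close work.
- **Pressing force:** the final press on the pin reached about 50 N through the held mallet, which is under the 120 N wrist limit.
- **Label from the side camera:** it could not confirm the label. Its only match was a wrong spot at (0.40, 0.26).

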